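# Find the carton stamped underneath and push it to the dispatch line

### The job

Only one of the two sealed white cartons has been passed: it has an inspection stamp underneath. With the fingertips, tip each carton over where it stands, towards the robot, so that it lies on the side that faced the robot and shows its underside across the bench. Then push the stamped one, lying as it is, forward along the bench until the lower edge of its base lies on the white tape line from corner to corner; leave the other lying where it fell, lift neither, and do not disturb the bottles, beaker and pen.

Things in the scene. Friction and masses are not known exactly. Their poses are not given: they have to be found in the camera images.
- carton_a: sealed white card carton, closed box 80 mm deep (x), 130 wide (y), 100 high, at first upright. Origin: centre of the underside; while it stands x points away from the robot (within 13 degrees), y to its left, z up. Tipped over as asked, its x points up, its top faces the robot and its underside faces away. The two cartons stand side by side, look alike, and either may be the stamped one.
- carton_b: the other carton, same size and frame. Each weighs 0.34 to 0.5 kg, centre of mass about 32 mm above the underside: it goes over by itself beyond about 51 degrees of tip. Friction on the bench is 0.55 to 0.7: pushed at the far side within 15 mm of the top it tips about its near bottom edge; lying, it slides if pushed lower than about 40 mm, but may rear up if pushed higher.
- stamp (a point): the inspection stamp, a dark inked ring 62 mm across with a tick in it, in the middle of the underside of one of the two cartons (the point is that carton's origin); the other underside is bare. A camera sees it only once its carton lies tipped over.
- line: the dispatch line: white marking tape 50 mm wide and 720 mm long, stuck flat on the black bench beyond the cartons. Origin: middle of the tape; x points across the tape away from the robot (within 5 degrees), y along it to the robot's left.
- wash_bottle: bystander: off-white bottle with a cap, 68 mm across, 165 mm high, left of the cartons; origin at the centre of its foot.
- beaker: bystander: open glass beaker 68 mm across, 90 mm high, right of the cartons; origin at the centre of its foot.
- amber_bottle: bystander: small amber bottle 38 mm across, 75 mm high, standing between the two cartons; origin at the centre of its foot.
- marker_pen: bystander: dark red marker pen 12 mm thick, 105 mm long, lying left of the work; origin under its middle.
- carton_a_base_near_left (a point): carton_a: lower corner of its underside on the side that faces the robot at the start (the edge it tips about), -40 mm in x; left, +65 mm in y.
- carton_a_base_near_right (a point): carton_a: lower corner of its underside on the side that faces the robot at the start (the edge it tips about), -40 mm in x; right, -65 mm in y.
- carton_a_base_far_left (a point): carton_a: corner of its underside on the far side, +40 mm in x; left, +65 mm in y.
- carton_a_base_far_right (a point): carton_a: corner of its underside on the far side, +40 mm in x; right, -65 mm in y.
- carton_a_top_near_left (a point): carton_a: corner of its top on the side that faces the robot at the start, -40 mm in x, 100 mm up in z; left, +65 mm in y.
- carton_a_top_near_right (a point): carton_a: corner of its top on the side that faces the robot at the start, -40 mm in x, 100 mm up in z; right, -65 mm in y.
- carton_b_base_near_left (a point): carton_b: lower corner of its underside on the side that faces the robot at the start (the edge it tips about), -40 mm in x; left, +65 mm in y.
- carton_b_base_near_right (a point): carton_b: lower corner of its underside on the side that faces the robot at the start (the edge it tips about), -40 mm in x; right, -65 mm in y.
- carton_b_base_far_left (a point): carton_b: corner of its underside on the far side, +40 mm in x; left, +65 mm in y.
- carton_b_base_far_right (a point): carton_b: corner of its underside on the far side, +40 mm in x; right, -65 mm in y.
- carton_b_top_near_left (a point): carton_b: corner of its top on the side that faces the robot at the start, -40 mm in x, 100 mm up in z; left, +65 mm in y.
- carton_b_top_near_right (a point): carton_b: corner of its top on the side that faces the robot at the start, -40 mm in x, 100 mm up in z; right, -65 mm in y.
Mind the look-alikes: they are no part of the job. Leave any purple or red look-alike of the carton_b alone.

How it is judged:
By the outcome, as a careful person would: the job done as asked, in the order asked, and still so for the second after the job is handed in, with the robot touching nothing.
It also fails if it takes over 67 s, if anything falls off the work surface, if the arm or the gripper's body presses on something with over 40 N, if the wrist force passes 120 N, or if a joint passes its speed limit or range.

### The arm

A 6-joint arm with a two-finger parallel gripper is mounted at the origin on the work surface. World frame = base frame: x ahead of the robot, y to its left, z up, the work surface at z = 0. Lengths are in m, angles in rad, forces in N, time in s.
With the tool pointing down it reaches from about 0.375 to 0.75 m from the base axis. Payload 9 kg.
Tool frame: the origin (TCP) lies midway between the tips of the shut fingers; the grasp point (between the pads) lies 19 mm behind it; x points along the fingers, z is the direction in which the jaws open and shut, and the axes are right-handed (so a half turn about x gives the same grasp; the last joint's range is limited). The gripper opens to 85 mm and grips with 20 to 120 N. Pads are 22 mm wide; open, the fingers measure 114 mm over their backs; the gripper's body (76 mm by 85 mm) begins 54 mm behind the grasp point. The pads swing forward as they close: fully open they stand 13 mm farther back than shut.
Start: joints at [1.097, 0.104, 0.097, 1.564, 0, 1.353], TCP at [0.152, 0.581, 0.231] pointing down, gripper open.
Joint ranges: [-2.99, 2.99], [-0.84, 1.86], [-1.1, 1.16], [-1.84, 2.11], [-1.51, 1.56], [-3.14, 3.14]. Speed limits (rad/s): [2.22, 2.22, 2.57, 3.14, 3.14, 3.14].

### API

Orientations are given as a unit quaternion [w, x, y, z].
In Python, from station import r gives the robot as it stands.
- The arm moves only by the tool step_arm, never from a script. Its argument "steps" is a list of rows, each an object with "linear": the shift along the world's x, y, z in mm, a list of three; "roll": the turn about the world's z in rad. A call has 1 to 5 rows; each row shifts and turns the commanded pose from where the row before left it; what a row does not reach is not made up. A row lasts 1/8 s, in which the tool goes at most 62.5 mm and 10.7 degrees, less where a joint would pass 70% of its speed; a pose out of reach is approached as far as the arm can. A call is refused whole if a number of a shift passes 62.5 or a number of a turn 0.188, either way. A call with a gripper value outside its range is refused whole. "fingers" is the finger opening in mm, from 0 to 85.4, set as the call begins (left out, the last holds). The fingers move at their own pace and stop on an object; "newtons" is the grip in N (left out, the last holds). Time passes only in rows, so rows that do not move let the fingers close. It gives the time, the measured TCP pose, the force and the opening at its end, in the units of the state.
- r.state(): the state, without advancing time (a new reading comes with each control period).
- r.grab_frame(name): name is "scene" or "side" or "wrist"; returns a dict with "image" (384x512x3 uint8, blue, green, red), "K" (3x3 intrinsics, pixels), "position" and "rotation" of the camera in the world. Camera axes: x right, y down, z forward; pixel columns grow to the right and rows downward; lengths in m; the calibration is good to about 2 mm. A picture is of the moment at which its call begins. There is no depth.
- r.job_done(): hands the job in, once; it reports no verdict.
Trained networks look in the newest picture that a camera, given by its name, has taken for a name from the list of things; names that differ only in an ending like _2 or _b are one class to them, and where a whole thing is asked for, a point or a joint stands for the part that bears it (a point fixed in the world has none). Each returns a list of dicts, best first, with "conf" (0 to 1); they miss things now and then, are a little off and sometimes report something else, mostly with a low value. They report only what shows in the picture. A call takes as long as a camera call. They do not tell look-alikes from the thing itself.
- r.recognise(camera, thing): "xyz" ([x, y, z] in m, in world coordinates, good to about 4 mm: the middle of the surface that is visible of it).
The state is a dict: "clock": time; "joints": joint angles; "qvel": joint speeds; "joint_torque": joint torques, N m; "tcp_pos": TCP position; "eef_rot": TCP orientation; "force": force on the tool from outside, world axes, zero at the start; "ft_torque": the same for the moment, N m; "width": finger opening in m.
Only numpy, scipy, OpenCV 4.12 (cv2) and the standard library are available. Lean on these libraries where they do the work, as an engineer would, in place of code of your own. Each camera call takes 0.05 s, during which the arm holds its last target. There are 200 camera calls.

## Working session

There is one attempt and no reset: what is moved stays moved. The work goes in short steps, Python scripts to look and compute and a tool call to move; the robot and the scene stay as the last step left them, time stands still between calls to the robot, and variables do not carry over. Pictures are saved under pics/ and viewed, about 8 in all and at most 12, crops included, and the job is handed in when it is done.

Besides the shell and the picture viewer there is one more tool, called after "Call:" by a JSON object that holds its "method" and its "body", one argument or row to a line. step_arm: Moves the arm, as the interface text tells. Its arguments: {"type":"object","properties":{"steps":{"type":"array","items":{"type":"object","properties":{"linear":{"type":"array","items":{"type":"number"}},"roll":{"type":"number"}}}},"fingers":{"type":"number"},"newtons":{"type":"number"}},"required":["steps"]}

```bash
mkdir -p pics
cat > h.py <<'E'
from station import r
import cv2, numpy as np
def pix(f,p):
    c=np.asarray(f["rotation"]).T@(np.asarray(p)-f["position"]); u=f["K"]@c; return u[:2]/u[2]
def plane(f,uv,z):
    d=np.asarray(f["rotation"])@np.linalg.inv(f["K"])@np.array([uv[0],uv[1],1.]); P=np.asarray(f["position"]); return P+d*(z-P[2])/d[2]
E
python3 - <<'E'
from h import *
F={n:r.grab_frame(n) for n in("scene","side")}
print(r.state()["clock"],r.state()["eef_rot"])
for n,f in F.items():
    print(n,f["position"])
cv2.imwrite("pics/1.png",cv2.resize(F["scene"]["image"],(800,600)))
cv2.imwrite("pics/2.png",cv2.resize(F["side"]["image"],(800,600)))
for n in F:
  for t in("carton_a","carton_a_top_near_left","carton_a_top_near_right","carton_a_base_near_left","carton_a_base_near_right","carton_a_base_far_left","carton_a_base_far_right","line","wash_bottle","beaker","amber_bottle","marker_pen"):
    print(n,t,[(np.round(d["xyz"],3).tolist(),round(d["conf"],2),pix(F[n],d["xyz"]).round().tolist()) for d in r.recognise(n,t)[:4]])
E
```

```text
0.1 [ 0.55930261 -0.43232946  0.56006689  0.43196865]
scene [ 1.06847329 -0.13955004  0.91778749]
side [0.2497026  0.72457353 0.94945173]Traceback (most recent call last):
  File "<stdin>", line 10, in <module>
  File "h.py", line 4, in pix
    c=np.asarray(f["rotation"]).T@(np.asarray(p)-f["position"]); u=f["K"]@c; return u[:2]/u[2]
      ~~~~~~~~~~~~~~~~~~~~~~~~~~~^^~~~~~~~~~~~~~~~~~~~~~~~~~~~~
ValueError: matmul: Input operand 1 has a mismatch in its core dimension 0, with gufunc signature (n?,k),(k,m?)->(n?,m?) (size 3 is different from 4)
```

```bash
cat > h.py <<'E'
from station import r
import cv2, numpy as np
from scipy.spatial.transform import Rotation as R
def rot(f): return R.from_quat(f["rotation"],scalar_first=True).as_matrix()
def pix(f,p):
    c=rot(f).T@(np.asarray(p)-f["position"]); u=f["K"]@c; return u[:2]/u[2]
def plane(f,uv,z):
    d=rot(f)@np.linalg.inv(f["K"])@np.array([uv[0],uv[1],1.]); P=np.asarray(f["position"]); return P+d*(z-P[2])/d[2]
def look(n,things,f):
    for t in things:
        print(n,t,[(np.round(d["xyz"],3).tolist(),round(d["conf"],2),pix(f,d["xyz"]).round().tolist()) for d in r.recognise(n,t)[:4]])
E
python3 - <<'E'
from h import *
F={n:r.grab_frame(n) for n in("scene","side")}
print(r.state()["clock"],R.from_quat(r.state()["eef_rot"],scalar_first=True).as_matrix().round(2).tolist())
for n in F:
  look(n,("carton_a","carton_a_top_near_left","carton_a_top_near_right","carton_a_base_near_left","carton_a_base_near_right","carton_a_base_far_left","carton_a_base_far_right","line","wash_bottle","beaker","amber_bottle","marker_pen"),F[n])
E
```

```text
0.25 [[-0.0, -0.97, 0.25], [-0.0, 0.25, 0.97], [-1.0, 0.0, -0.0]]
scene carton_a [([0.611, 0.167, 0.103], 0.98, [325.0, 178.0]), ([0.361, -0.147, 0.1], 0.91, [193.0, 133.0]), ([0.618, -0.172, 0.098], 0.81, [201.0, 211.0]), ([0.441, -0.33, 0.098], 0.81, [132.0, 170.0])]
scene carton_a_top_near_left [([0.606, 0.16, 0.103], 0.7, [322.0, 177.0])]
scene carton_a_top_near_right [([0.609, 0.163, 0.092], 0.93, [322.0, 180.0])]
scene carton_a_base_near_left [([0.606, 0.166, 0.102], 0.85, [324.0, 177.0])]
scene carton_a_base_near_right [([0.612, 0.166, 0.098], 0.92, [324.0, 179.0])]
scene carton_a_base_far_left [([0.603, 0.169, 0.104], 0.75, [324.0, 175.0])]
scene carton_a_base_far_right [([0.609, 0.162, 0.098], 0.67, [323.0, 179.0])]
scene line [([0.682, -0.037, -0.0], 0.61, [259.0, 236.0]), ([0.643, 0.372, 0.013], 0.59, [390.0, 188.0])]
scene wash_bottle [([0.527, 0.372, 0.096], 0.65, [381.0, 140.0])]
scene beaker [([0.566, -0.412, 0.056], 0.78, [110.0, 223.0])]
scene amber_bottle [([0.552, -0.002, 0.049], 0.67, [258.0, 185.0])]
scene marker_pen []
side carton_a [([0.41, -0.313, 0.087], 0.94
[... 270 characters left out ...]
74, 0.198, 0.098], 0.58, [219.0, 235.0])]
side carton_a_base_near_left [([0.574, 0.2, 0.101], 0.88, [218.0, 234.0])]
side carton_a_base_near_right [([0.576, 0.203, 0.104], 0.85, [217.0, 234.0])]
side carton_a_base_far_left [([0.57, 0.203, 0.1], 0.87, [219.0, 236.0]), ([0.582, -0.14, 0.09], 0.73, [272.0, 145.0])]
side carton_a_base_far_right [([0.574, 0.197, 0.102], 0.71, [219.0, 233.0]), ([0.5, 0.402, 0.107], 0.33, [205.0, 321.0])]
side line [([0.686, 0.12, -0.002], 0.67, [197.0, 221.0])]
side wash_bottle [([0.5, 0.401, 0.106], 0.7, [205.0, 321.0])]
side beaker [([0.564, -0.393, 0.064], 0.77, [308.0, 103.0])]
side amber_bottle []
side marker_pen [([0.637, 0.38, 0.007], 0.77, [159.0, 309.0])]
```

View pics/1.png

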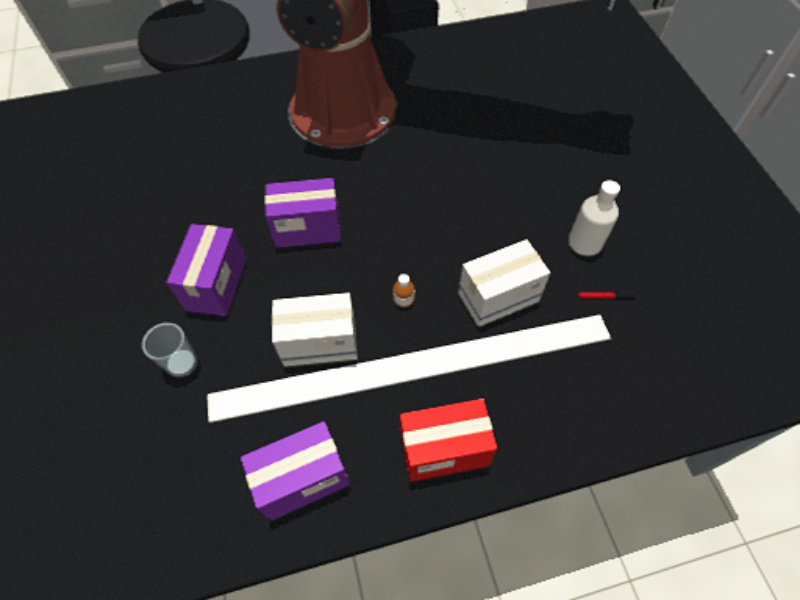

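View pics/2.png

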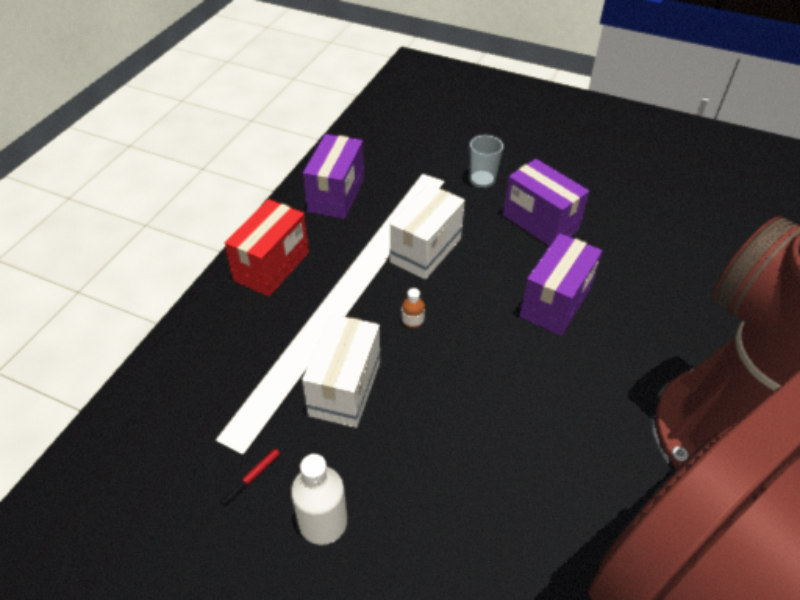

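Run:
```python
from h import *
f=r.grab_frame("scene"); np.savez("scene0.npz",**{k:np.asarray(v) for k,v in f.items()})
c=f["image"][148:238,168:358]
cv2.imwrite("pics/3.png",cv2.resize(c,None,fx=4.2,fy=4.2,interpolation=cv2.INTER_CUBIC))
```

```text
(no output)
```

View pics/3.png

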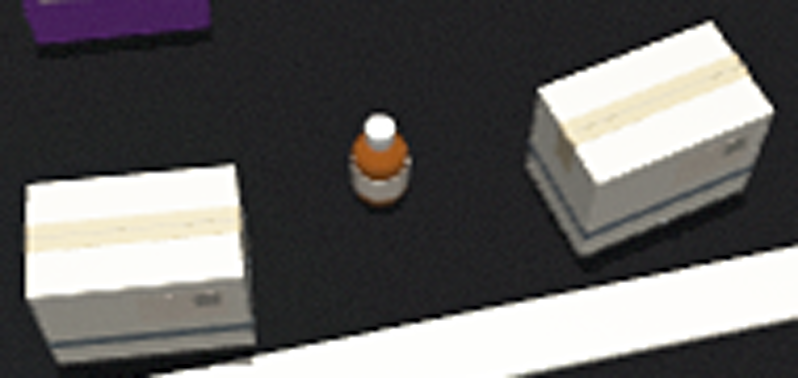

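```bash
cat >> h.py <<'E'
from scipy.optimize import least_squares
def boxpts(q,loc):
    c,s=np.cos(q[2]),np.sin(q[2]); l=np.array(loc)
    return np.c_[q[0]+c*l[:,0]-s*l[:,1], q[1]+s*l[:,0]+c*l[:,1], l[:,2]]
def fit(f,loc,uv,q0):
    s=least_squares(lambda q:np.ravel([pix(f,p) for p in boxpts(q,loc)]-np.array(uv)),q0,loss="soft_l1")
    print(s.x.round(4),"rms px",np.sqrt((s.fun**2).mean()).round(2)); return s.x
E
python3 - <<'E'
from h import *
f=dict(np.load("scene0.npz"))
cv=lambda a:[(168+x/4.2-.4,148+y/4.2-.4) for x,y in a]
N,FA,Lf,Rt=-.04,.04,.065,-.065
for nm,loc,uv,q in (("R",[(N,Rt,.1),(N,Lf,.1),(FA,Lf,.1),(FA,Rt,.1),(FA,Rt,0),(FA,Lf,0)],[(25,184),(235,166),(244,278),(27,297),(58,363),(255,345)],(.58,-.15,0)),
 ("L",[(N,Rt,.1),(N,Lf,.1),(FA,Lf,.1),(FA,Rt,.1),(FA,Rt,0),(FA,Lf,0)],[(539,89),(713,21),(773,108),(600,182),(588,255),(744,191)],(.58,.17,0))):
    q=fit(f,loc,cv(uv),q)
    print(nm,np.rad2deg(q[2]),boxpts(q,[(FA,0,0),(FA,Rt,0),(FA,Lf,0),(N,0,0)]).round(3).tolist())
uv=np.array([(207,395),(603,317),(610,338),(210,420)])/1.5625-.4
q=fit(f,[(-.025,-.36,0),(-.025,.36,0),(.025,.36,0),(.025,-.36,0)],uv,(.69,0,0)); print(np.rad2deg(q[2]))
print("amber",plane(f,cv([(380,165)])[0],.03))
E
```

```text
[ 0.5922 -0.1712 -0.1643] rms px 0.3
R -9.412433666480625 [[0.632, -0.178, 0.0], [0.621, -0.242, 0.0], [0.642, -0.114, 0.0], [0.553, -0.165, 0.0]]
[0.5878 0.1746 0.1672] rms px 0.58
L 9.580866041122457 [[0.627, 0.181, 0.0], [0.638, 0.117, 0.0], [0.616, 0.245, 0.0], [0.548, 0.168, 0.0]]
[ 0.681  -0.0183 -0.0562] rms px 0.88
-3.2176868257512874
amber [ 0.54707362 -0.00130432  0.03      ]
```

Call:
{"method": "step_arm", "body": {
  "steps": [
    {"linear": [46, -36, 0], "roll": 0.05},
    {"linear": [46, -36, 0], "roll": 0.05},
    {"linear": [46, -36, 0], "roll": 0.05},
    {"linear": [46, -36, 0], "roll": 0.05},
    {"linear": [46, -36, 0], "roll": 0.05}
  ],
  "fingers": 85.4
}}

```text
clock: 2.12
tcp_pos: [0.3831, 0.3992, 0.2315]
eef_rot: [0.501, -0.499, 0.501, 0.499]
force: [0.3, 0.4, 0.1]
width: 0.0851
```

Call:
{"method": "step_arm", "body": {
  "steps": [
    {"linear": [46, -36, 0], "roll": 0.05},
    {"linear": [46, -36, 0], "roll": 0.05},
    {"linear": [46, -36, 0], "roll": 0.05},
    {"linear": [46, -36, 0], "roll": 0.019},
    {"linear": [46, -36, 0]}
  ]
}}

```text
validation failed for argument at $.st...
```

Call:
{"method": "step_arm", "body": {
  "steps": [
    {"linear": [49, 0, 0]},
    {"linear": [0, 0, 0]}
  ]
}}

```text
validation failed for argument at $.st...
```

Call:
{"method": "step_arm", "body": {
  "steps": [
    {"linear": [46, -36, 0], "roll": 0.042},
    {"linear": [46, -36, 0], "roll": 0.042},
    {"linear": [46, -36, 0], "roll": 0.042},
    {"linear": [46, -36, 0], "roll": 0.041},
    {"linear": [46, -36, 0], "roll": 0}
  ]
}}

```text
clock: 2.75
tcp_pos: [0.6132, 0.2191, 0.2314]
eef_rot: [-0.458, 0.539, -0.458, -0.539]
force: [-0.1, 0.8, 0.5]
width: 0.0855
```

Call:
{"method": "step_arm", "body": {
  "steps": [
    {"linear": [49, -31, 0], "roll": 0},
    {"linear": [0, 0, 0], "roll": 0}
  ]
}}

```text
clock: 3.0
tcp_pos: [0.663, 0.1863, 0.2284]
eef_rot: [0.458, -0.537, 0.46, 0.538]
force: [-0.4, 0.2, -0.7]
width: 0.0856
```

Call:
{"method": "step_arm", "body": {
  "steps": [
    {"linear": [0, 0, -52], "roll": 0},
    {"linear": [0, 0, -52], "roll": 0},
    {"linear": [0, 0, -50], "roll": 0},
    {"linear": [0, 0, 0], "roll": 0}
  ]
}}

```text
clock: 3.5
tcp_pos: [0.657, 0.1898, 0.0731]
eef_rot: [0.456, -0.537, 0.46, 0.541]
force: [0.4, -0.8, 1.0]
width: 0.0855
```

Run:
```python
from h import *
f=r.grab_frame("side")
c=f["image"][90:310,130:400]
cv2.imwrite("pics/4.png",cv2.resize(c,None,fx=2.7,fy=2.7,interpolation=cv2.INTER_CUBIC))
```

```text
(no output)
```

View pics/4.png

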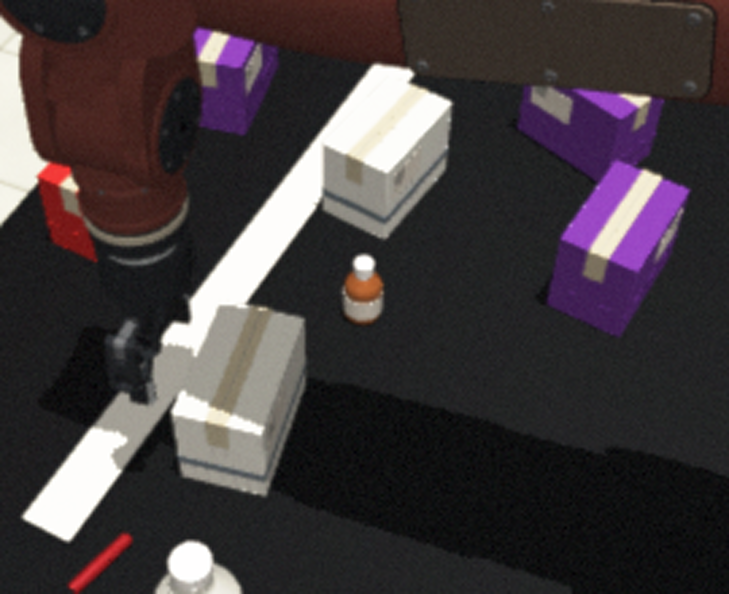

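Call:
{"method": "step_arm", "body": {
  "steps": [
    {"linear": [-10, -2, 1], "roll": 0},
    {"linear": [-10, -2, 1], "roll": 0},
    {"linear": [-12, -2, 6], "roll": 0},
    {"linear": [-12, -2, 8], "roll": 0},
    {"linear": [-14, -2, 7], "roll": 0}
  ]
}}

```text
clock: 4.18
tcp_pos: [0.603, 0.1794, 0.1026]
eef_rot: [-0.459, 0.539, -0.457, -0.538]
force: [0.9, 0.6, -0.5]
width: 0.0854
```

Call:
{"method": "step_arm", "body": {
  "steps": [
    {"linear": [-14, -2, 5], "roll": 0},
    {"linear": [-15, -3, 4], "roll": 0},
    {"linear": [-15, -3, 2], "roll": 0},
    {"linear": [0, 0, 0], "roll": 0}
  ]
}}

```text
clock: 4.68
tcp_pos: [0.5588, 0.1716, 0.1132]
eef_rot: [-0.459, 0.539, -0.457, -0.538]
force: [0.1, 0.6, 2.0]
width: 0.0853
```

Run:
```python
from h import *
f=r.grab_frame("side")
c=f["image"][90:310,130:400]
cv2.imwrite("pics/5.png",cv2.resize(c,None,fx=2.7,fy=2.7,interpolation=cv2.INTER_CUBIC))
```

```text
(no output)
```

View pics/5.png

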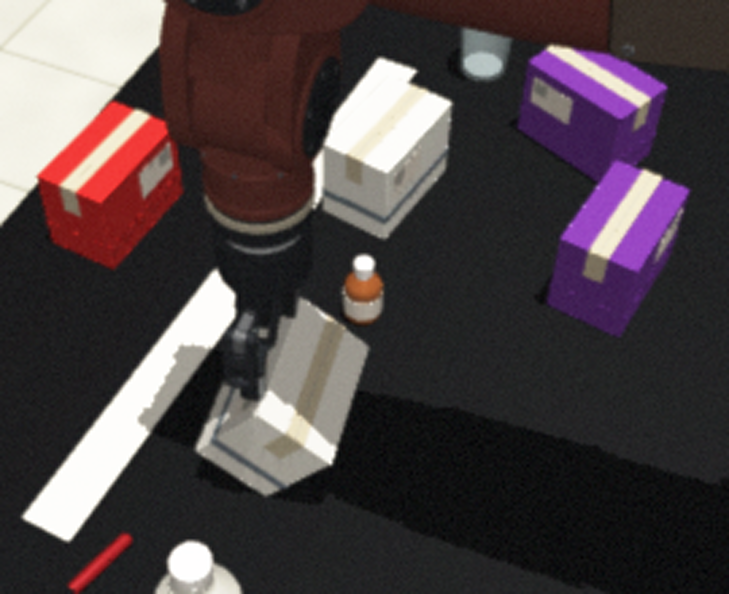

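Call:
{"method": "step_arm", "body": {
  "steps": [
    {"linear": [-12, -2, 0], "roll": 0},
    {"linear": [-12, -2, 0], "roll": 0},
    {"linear": [-12, -2, -2], "roll": 0},
    {"linear": [-12, -2, -2], "roll": 0},
    {"linear": [0, 0, 0], "roll": 0}
  ]
}}

```text
clock: 5.35
tcp_pos: [0.5103, 0.1635, 0.1073]
eef_rot: [0.458, -0.539, 0.458, 0.539]
force: [0.3, -0.0, 0.1]
width: 0.0856
```

Call:
{"method": "step_arm", "body": {
  "steps": [
    {"linear": [0, 0, 50], "roll": 0},
    {"linear": [0, 0, 60], "roll": 0},
    {"linear": [0, 0, 30], "roll": 0},
    {"linear": [0, 0, 0], "roll": 0}
  ]
}}

```text
clock: 5.85
tcp_pos: [0.5126, 0.1636, 0.2504]
eef_rot: [-0.459, 0.54, -0.457, -0.537]
force: [0.2, -0.6, -0.2]
width: 0.0852
```

Run:
```python
from h import *
f=r.grab_frame("scene");g=r.grab_frame("side")
c=np.vstack([f["image"][130:250,130:400],g["image"][120:270,130:400]])
cv2.imwrite("pics/6.png",cv2.resize(c,None,fx=2.2,fy=2.2,interpolation=cv2.INTER_CUBIC))
print(r.state()["tcp_pos"])
```

```text
[0.51111119 0.16352413 0.24683719]
```

View pics/6.png

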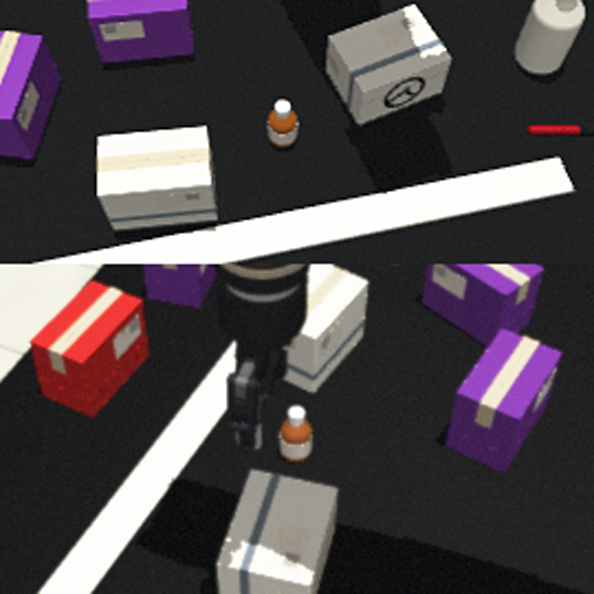

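Call:
{"method": "step_arm", "body": {
  "steps": [
    {"linear": [22, -50, 0], "roll": -0.0475},
    {"linear": [22, -50, 0], "roll": -0.0475},
    {"linear": [22, -50, 0], "roll": -0.0475},
    {"linear": [22, -50, 0], "roll": -0.0475},
    {"linear": [22, -50, 0], "roll": -0.0475}
  ]
}}

```text
clock: 6.58
tcp_pos: [0.6208, -0.0881, 0.2453]
eef_rot: [0.519, -0.479, 0.519, 0.481]
force: [0.5, -1.3, 0.8]
width: 0.0854
```

Call:
{"method": "step_arm", "body": {
  "steps": [
    {"linear": [22, -50, 0], "roll": -0.0475},
    {"linear": [23, -47, 0], "roll": -0.0475},
    {"linear": [0, 0, 0], "roll": 0},
    {"linear": [0, 0, 0], "roll": 0}
  ]
}}

```text
clock: 7.08
tcp_pos: [0.6653, -0.1832, 0.2455]
eef_rot: [0.541, -0.454, 0.541, 0.456]
force: [-0.1, 0.5, 1.0]
width: 0.0851
```

Call:
{"method": "step_arm", "body": {
  "steps": [
    {"linear": [2, 0, -50], "roll": 0},
    {"linear": [0, 0, -50], "roll": 0},
    {"linear": [0, 0, -45], "roll": 0},
    {"linear": [0, 0, -26], "roll": 0},
    {"linear": [0, 0, 0], "roll": 0}
  ]
}}

```text
clock: 7.7
tcp_pos: [0.666, -0.1813, 0.074]
eef_rot: [0.54, -0.454, 0.541, 0.457]
force: [-1.0, 0.8, 0.8]
width: 0.0854
```

Call:
{"method": "step_arm", "body": {
  "steps": [
    {"linear": [-10, 2, 1], "roll": 0},
    {"linear": [-12, 2, 1], "roll": 0},
    {"linear": [-12, 2, 6], "roll": 0},
    {"linear": [-12, 2, 8], "roll": 0},
    {"linear": [-14, 2, 7], "roll": 0}
  ]
}}

```text
clock: 8.32
tcp_pos: [0.6083, -0.1736, 0.1023]
eef_rot: [0.541, -0.457, 0.54, 0.454]
force: [1.2, 0.1, -0.2]
width: 0.0854
```

Call:
{"method": "step_arm", "body": {
  "steps": [
    {"linear": [-14, 2, 5], "roll": 0},
    {"linear": [-15, 3, 4], "roll": 0},
    {"linear": [-15, 3, 2], "roll": 0},
    {"linear": [0, 0, 0], "roll": 0}
  ]
}}

```text
clock: 8.82
tcp_pos: [0.5641, -0.1656, 0.1128]
eef_rot: [0.541, -0.457, 0.54, 0.454]
force: [1.0, -0.1, 2.9]
width: 0.0853
```

Call:
{"method": "step_arm", "body": {
  "steps": [
    {"linear": [-12, 2, 0], "roll": 0},
    {"linear": [-12, 2, 0], "roll": 0},
    {"linear": [-12, 2, -2], "roll": 0},
    {"linear": [-13, 2, -2], "roll": 0},
    {"linear": [0, 0, 0], "roll": 0}
  ]
}}

```text
clock: 9.45
tcp_pos: [0.5144, -0.1574, 0.1066]
eef_rot: [0.541, -0.455, 0.541, 0.455]
force: [0.0, -0.2, 0.0]
width: 0.0853
```

Call:
{"method": "step_arm", "body": {
  "steps": [
    {"linear": [0, 0, 50], "roll": 0},
    {"linear": [0, 0, 60], "roll": 0},
    {"linear": [-20, 40, 30], "roll": 0},
    {"linear": [-20, 40, 0], "roll": 0},
    {"linear": [-20, 40, 0], "roll": 0}
  ]
}}

```text
clock: 10.07
tcp_pos: [0.4549, -0.0366, 0.2473]
eef_rot: [0.541, -0.456, 0.541, 0.455]
force: [0.6, 0.4, 1.2]
width: 0.085
```

Run:
```python
from h import *
f=r.grab_frame("scene");g=r.grab_frame("side"); np.savez("scene1.npz",**{k:np.asarray(v) for k,v in f.items()})
c=f["image"][120:235,168:358]
cv2.imwrite("pics/7.png",cv2.resize(c,None,fx=4.2,fy=4.2,interpolation=cv2.INTER_CUBIC))
print(r.state()["clock"],r.state()["tcp_pos"])
look("side",("stamp","carton_a_base_near_left","carton_a_base_near_right","carton_a_base_far_left"),g)
look("scene",("stamp",),f)
```

```text
10.175 [ 0.45412085 -0.03473961  0.24750379]
side stamp [([0.489, 0.188, 0.085], 0.56, [254.0, 247.0])]
side carton_a_base_near_left [([0.488, 0.185, 0.08], 0.83, [255.0, 248.0])]
side carton_a_base_near_right [([0.486, 0.186, 0.081], 0.94, [256.0, 248.0])]
side carton_a_base_far_left []
scene stamp [([0.518, 0.148, 0.077], 0.57, [305.0, 158.0])]
```

View pics/7.png

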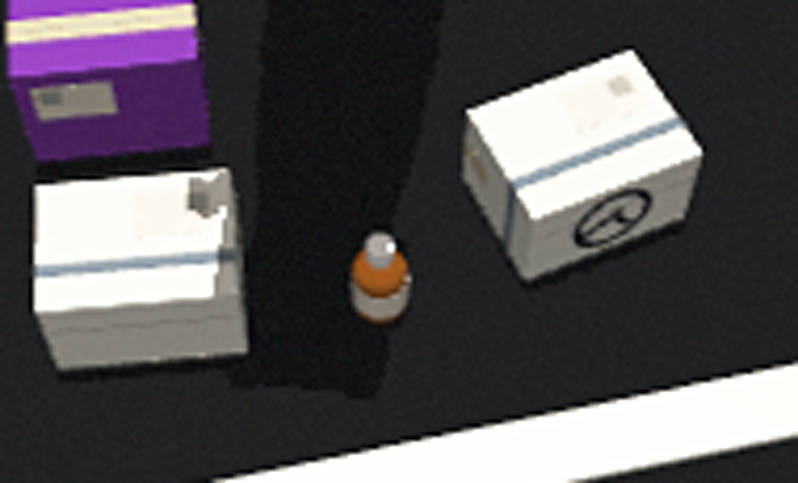

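```bash
cat >> h.py <<'E'
LY=[(-.1,-.065,.08),(-.1,.065,.08),(0,.065,.08),(0,-.065,.08),(0,-.065,0),(0,.065,0)]
E
python3 - <<'E'
from h import *
f=dict(np.load("scene1.npz"))
cv=lambda a:[(168+x/4.2-.4,120+y/4.2-.4) for x,y in a]
q=fit(f,LY,cv([(466,110),(632,50),(702,152),(527,217),(525,280),(686,222)]),(.55,.17,.16))
print(np.rad2deg(q[2]),boxpts(q,[(-.1,-.065,0),(-.1,0,0),(-.1,.065,0),(0,-.065,0),(0,.065,0)]).round(3).tolist())
q=fit(f,LY,cv([(33,186),(229,169),(234,250),(40,312),(60,369),(246,352)]),(.55,-.17,-.16))
E
```

```text
[0.5459 0.1653 0.1434] rms px 0.51
8.21905937558351 [[0.456, 0.087, 0.0], [0.447, 0.151, 0.0], [0.438, 0.215, 0.0], [0.555, 0.101, 0.0], [0.537, 0.23, 0.0]]
[ 0.5479 -0.1634 -0.1471] rms px 2.83
```

Call:
{"method": "step_arm", "body": {
  "steps": [
    {"linear": [-11, 45, 0], "roll": 0.0775},
    {"linear": [-11, 45, 0], "roll": 0.0775},
    {"linear": [-11, 45, 0], "roll": 0.0775},
    {"linear": [-12, 46, 0], "roll": 0.0775},
    {"linear": [0, 0, 0], "roll": 0}
  ]
}}

```text
clock: 11.05
tcp_pos: [0.4095, 0.1453, 0.2463]
eef_rot: [0.463, -0.534, 0.463, 0.535]
force: [0.6, 0.3, -0.6]
width: 0.0855
```

Call:
{"method": "step_arm", "body": {
  "steps": [
    {"linear": [0, 0, -50], "roll": 0},
    {"linear": [0, 0, -50], "roll": 0},
    {"linear": [0, 0, -45], "roll": 0},
    {"linear": [0, 0, 0], "roll": 0}
  ]
}}

```text
clock: 11.55
tcp_pos: [0.4079, 0.1423, 0.0983]
eef_rot: [0.463, -0.531, 0.466, 0.535]
force: [-0.4, -0.8, 0.5]
width: 0.0852
```

Call:
{"method": "step_arm", "body": {
  "steps": [
    {"linear": [0, 0, -40], "roll": 0},
    {"linear": [0, 0, -28], "roll": 0},
    {"linear": [0, 0, -15], "roll": 0},
    {"linear": [0, 0, 0], "roll": 0}
  ]
}}

```text
clock: 12.05
tcp_pos: [0.4103, 0.1432, 0.019]
eef_rot: [0.464, -0.533, 0.464, 0.533]
force: [-0.4, 0.5, 0.4]
width: 0.0854
```

Run:
```python
from h import *
f=r.grab_frame("scene");g=r.grab_frame("side")
c=np.vstack([f["image"][90:230,230:420],g["image"][160:320,180:370]])
cv2.imwrite("pics/8.png",cv2.resize(c,None,fx=2,fy=2,interpolation=cv2.INTER_CUBIC))
print(r.state()["tcp_pos"],r.state()["force"])
```

```text
[0.41099805 0.14335927 0.01997965] [0.09770574 0.18739645 0.0324579 ]
```

View pics/8.png

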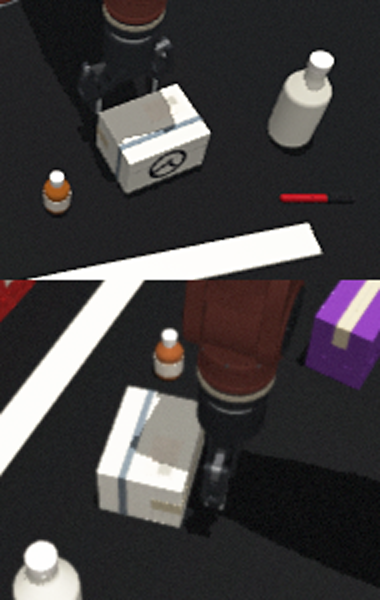

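Call:
{"method": "step_arm", "body": {
  "steps": [
    {"linear": [12, 2, -5], "roll": 0},
    {"linear": [12, 2, 0], "roll": 0},
    {"linear": [10, 1, 0], "roll": 0},
    {"linear": [12, 1, 0], "roll": -0.025},
    {"linear": [12, 1, 0], "roll": -0.025}
  ]
}}

```text
clock: 12.78
tcp_pos: [0.4685, 0.1506, 0.0141]
eef_rot: [-0.478, 0.522, -0.477, -0.522]
force: [-2.4, 0.5, 0.8]
width: 0.0851
```

Call:
{"method": "step_arm", "body": {
  "steps": [
    {"linear": [12, 1, 0], "roll": -0.03},
    {"linear": [12, 1, 0], "roll": -0.03},
    {"linear": [12, 0, 0], "roll": -0.03},
    {"linear": [12, 0, 0], "roll": -0.03},
    {"linear": [12, 0, 0], "roll": -0.029}
  ]
}}

```text
clock: 13.4
tcp_pos: [0.5286, 0.1525, 0.0134]
eef_rot: [0.515, -0.484, 0.515, 0.484]
force: [-3.2, 0.9, 1.2]
width: 0.0851
```

Call:
{"method": "step_arm", "body": {
  "steps": [
    {"linear": [12, 0, 0], "roll": 0},
    {"linear": [10, 0, 0], "roll": 0},
    {"linear": [8, 0, 0], "roll": 0},
    {"linear": [0, 0, 0], "roll": 0}
  ]
}}

```text
clock: 13.9
tcp_pos: [0.5587, 0.1524, 0.0134]
eef_rot: [0.515, -0.485, 0.515, 0.484]
force: [0.6, 0.2, 1.1]
width: 0.0854
```

Run:
```python
from h import *
f=r.grab_frame("scene"); np.savez("scene2.npz",**{k:np.asarray(v) for k,v in f.items()})
print(r.state()["tcp_pos"],r.state()["force"])
cv2.imwrite("pics/9.png",cv2.resize(f["image"][110:250,230:400],None,fx=4.2,fy=4.2,interpolation=cv2.INTER_CUBIC))
```

```text
[0.5583099  0.15245511 0.01337972] [ 0.08857784 -0.2407145  -0.56890178]
```

View pics/9.png

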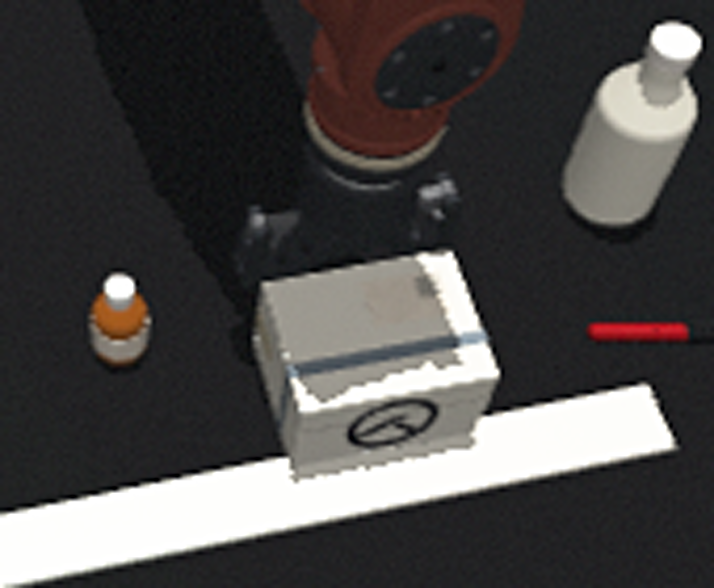

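Run:
```python
from h import *
f=dict(np.load("scene2.npz"))
cv=lambda a:[(230+x/4.2-.4,110+y/4.2-.4) for x,y in a]
q=fit(f,LY,cv([(260,284),(452,252),(497,375),(288,412),(292,480),(472,443)]),(.67,.15,-.05))
print(np.rad2deg(q[2]),boxpts(q,[(0,-.065,0),(0,.065,0)]).round(4).tolist())
for p in cv([(292,480),(472,443),(292,458),(292,523),(472,421),(472,487),(20,511),(650,384),(20,584),(676,449)]): print(plane(f,p,0).round(4))
```

```text
[ 0.6758  0.1452 -0.081 ] rms px 1.14
-4.641855479293815 [[0.6706, 0.0804, 0.0], [0.6811, 0.21, 0.0]]
[0.6776 0.0822 0.    ]
[0.684  0.2086 0.    ]
[0.6621 0.0875 0.    ]
[0.7073 0.0722 0.    ]
[0.6683 0.215  0.    ]
[0.7146 0.1962 0.    ]
[ 0.6509 -0.0984  0.    ]
[0.6744 0.3446 0.    ]
[ 0.7009 -0.1103  0.    ]
[0.7252 0.3397 0.    ]
```

Call:
{"method": "step_arm", "body": {
  "steps": [
    {"linear": [6, 0, 0], "roll": 0},
    {"linear": [5, 0, 0], "roll": 0},
    {"linear": [0, 0, 0], "roll": 0}
  ]
}}

```text
clock: 14.32
tcp_pos: [0.5693, 0.1525, 0.0134]
eef_rot: [0.515, -0.485, 0.515, 0.485]
force: [0.3, -0.0, 0.1]
width: 0.0856
```

Call:
{"method": "step_arm", "body": {
  "steps": [
    {"linear": [-15, 0, 0], "roll": 0},
    {"linear": [-25, 0, 0], "roll": 0},
    {"linear": [-40, 0, 40], "roll": 0},
    {"linear": [-30, 0, 50], "roll": 0},
    {"linear": [0, 0, 50], "roll": 0}
  ]
}}

```text
clock: 14.95
tcp_pos: [0.4571, 0.1527, 0.1548]
eef_rot: [0.515, -0.485, 0.515, 0.485]
force: [1.3, 0.6, -0.7]
width: 0.0855
```

Call:
{"method": "step_arm", "body": {
  "steps": [
    {"linear": [0, 0, 30], "roll": 0},
    {"linear": [0, 0, 0], "roll": 0}
  ]
}}

```text
clock: 15.2
tcp_pos: [0.4606, 0.1526, 0.1863]
eef_rot: [0.516, -0.486, 0.513, 0.483]
force: [-0.4, 0.3, 0.6]
width: 0.0855
```

Run:
```python
from h import *
f=r.grab_frame("scene"); np.savez("scene3.npz",**{k:np.asarray(v) for k,v in f.items()})
print(r.state()["tcp_pos"],r.state()["force"])
cv2.imwrite("pics/10.png",cv2.resize(f["image"][105:260,110:410],None,fx=2.6,fy=2.6,interpolation=cv2.INTER_CUBIC))
```

```text
[0.45968745 0.15252093 0.1842873 ] [-0.11367387 -0.27229626 -1.03743951]
```

View pics/10.png

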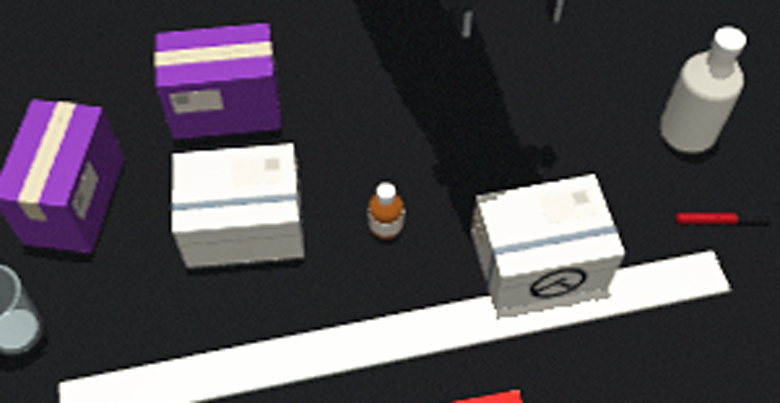

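Run:
```python
from h import *
print(r.job_done())
```

```text
the job is handed in; nothing more can be done
None
```

I tipped both white cartons over towards the robot. The left one carries the stamp and the right one is bare. I then pushed the stamped carton forward, lying as it was, with the open fingers until its lower base edge was on the tape, and handed the job in at about 15 s.

- **Placing:** in the last picture, read by eye, the lower base edge runs corner to corner within about 2 to 3 mm of the tape's centre line. A box fit to the picture before the final 11 mm push put its yaw at -4.6°, against -3.2° for the tape.
- **Disagreements:** that fit and the direct pixel reading of the lower base corners differed by 3 to 7 mm, which is small for a 50 mm tape. The fit of the bare carton lying down was loose (2.8 px), but its picture clearly showed it tipped.
- **Everything else:** the bare carton lies where it fell. In the last picture the amber bottle, wash bottle and pen look undisturbed. The beaker is only partly in that picture, but the arm never went near it. The fingers were clear of everything.
- **Forces:** the measured tool force stayed at about 3 N or less at the end of every move.

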